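Fill strainer set into the coolant reservoir's funnel

ROBOT

A 6-joint arm with a two-finger parallel gripper is mounted at the origin on the work surface. World frame = base frame: x ahead of the robot, y to its left, z up, the work surface at z = 0. Lengths are in mm, angles in degrees, forces in N, time in s.
With the tool pointing down it reaches from about 350 to 850 mm from the base axis. Payload 8.1 kg.
Tool frame: the origin (TCP) lies at the very end of the fingers, on their centre line; the grasp point (between the pads) lies 19 mm behind it (r.grip_depth is the distance from the TCP to the grasp point, in mm); z points along the fingers, y is the direction in which the jaws open and shut (so a half turn about z gives the same grasp; the last joint's range is limited). The gripper opens to 85 mm and grips with 20 to 120 N. Pads are 22 mm wide; open, the fingers measure 114 mm over their backs; the gripper's body (76 mm by 85 mm) begins 54 mm behind the grasp point. The pads swing forward as they close: fully open they stand 13 mm farther back than shut.
Start: joints at [68.617, 7.471, 85.268, -0, 87.261, -4.893], TCP at [170.284, 575.333, 231.292] pointing down, gripper open.
Joint ranges: [-169.43, 169.43], [-51.17, 129.36], [1.28, 143.12], [-76.62, 256.62], [0, 156.53], [-152.29, 152.29]. Speed limits (degrees/s): [136.94, 136.94, 159.86, 180, 180, 180].

INTERFACE

Orientations are given as [roll, pitch, yaw] about the fixed x, y, z axes, in that order (R = Rz(yaw) Ry(pitch) Rx(roll)).
In Python, from bench import status, viewer, hand_in, r gives the robot as it stands.
- The arm moves only by the shell command python3 -m crank 'ROWS' [OPENING] [FORCE]. ROWS is a JSON object of lists of equal length, an entry for each row: "slide": the shift along the tool's x, y, z in m, a list of three; "twist": the turn about the tool's z in rad. A call has 1 to 8 rows; each row shifts and turns the commanded pose from where the row before left it, along the tool's axes as they then stand; what a row does not reach is not made up. A row lasts 1/10 s, in which the tool goes at most 50 mm and 8.59 degrees, less where a joint would pass 70% of its speed; a pose out of reach is approached as far as the arm can. A call with a gripper value outside its range is refused whole. OPENING is the closure, from 0 (fully open) to 1 (shut), set as the call begins (- or left out, the last holds). The fingers move at their own pace and stop on an object; FORCE is the grip in N (left out, the last holds). Time passes only in rows, so rows that do not move let the fingers close. It gives the time, the measured TCP pose, the force and the opening at its end, in the units of the state.
- status.sense(): the state, without advancing time (a new reading comes with each control period).
- viewer.snapshot(name): name is "scene" or "top" or "wrist"; returns a dict with "img" (420x560x3 uint8, red, green, blue), "fx", "fy", "cx", "cy" (pixels), "R" (3x3) and "t" (3): a world point X has camera coordinates R X + t; the wrist camera has in their place "hand_eye" (4x4, takes a point from camera to tool coordinates, whose origin is the TCP and whose axes are the flange's). Camera axes: x right, y down, z forward; pixel columns grow to the right and rows downward; lengths in mm; the calibration is good to about 2 mm. A picture is of the moment at which its call begins: read the wrist's pose just before it. There is no depth.
- hand_in(): hands the job in, once; it reports no verdict.
The state is a dict: "time": time; "joint_pos": joint angles; "qd": joint speeds; "joint_efforts": joint torques, N m; "tool_pos": TCP position; "tcp_rot": TCP orientation; "ft_force": force on the tool from outside, world axes, zero at the start; "wrist_torque": the same for the moment, N m; "finger_gap": finger opening in mm.
Only numpy, scipy, OpenCV 4.12 (cv2) and the standard library are available. Lean on these libraries where they do the work, as an engineer would, in place of code of your own. Each camera call takes 0.05 s, during which the arm holds its last target.

TASK

We are about to fill the cooling loop: take the orange strainer by its handle and lower it, held, into the funnel of the reservoir with the orange collar. Leave it sitting upright in the funnel under its own weight and let go; do not press it down, or the two tapers wedge tight. Leave the white strainer where it stands.

Things in the scene. Friction and masses are not known exactly. Their poses are not given: they have to be found in the camera images.
- orange_strainer: Loose orange tapered cup, ~80 g, on the bench. Outer diameter 40 mm at the foot, 72 mm at the rim 55 mm up; wall 3 mm. Basket handle over the mouth: level bar 70 mm long, 12 wide, 16 high, its middle 84 mm above the foot, 21 mm clear between bar and rim, thin post at each end. Origin: centre of the foot's underside; z up; bar along x, so fingers close on it along y.
- orange_reservoir: Fixed. Black pump housing 80 x 80 x 45 mm, clear tube, grey funnel on top, orange collar 84 mm across. Mouth 150 mm above the bench, inner diameter 66 mm; same taper as the strainers, 35 mm wide at its floor 53 mm down. A strainer rests on the taper with its foot 43 to 47 mm below the mouth, rim about 10 mm above it. Origin: centre of underside, right below the mouth's centre; z up.
- white_strainer: The same strainer in white, standing on the bench: not wanted, to be left alone. Origin and axes as for the orange strainer.
- white_reservoir: The same fixed reservoir with a white collar: not the one to be filled. Origin and axes as for the orange one.
There are look-alikes about, which are no part of the job. There is more than one size of the orange_strainer; the one meant has the size given above.

How it is judged (in metres and radians):
On the way:
1. the orange strainer, held in the fingers, is inside the mouth of the orange-collared funnel (foot at least 15 mm below the mouth) (horizontal distance between orange_strainer and orange_reservoir below 0.02 m and z of orange_strainer in the frame of orange_reservoir between 0.08 and 0.135 m and contact force between the fingers and orange_strainer above 0.5 N), for 0.05 s.
At the end, for the whole second after the job is handed in: The orange strainer sits at rest and released in the orange-collared funnel: its foot within 12 mm of the funnel's axis and 30 to 65 mm below the mouth, upright within 12 degrees. The white strainer still stands within 30 mm of its start (horizontal distance between orange_strainer and orange_reservoir below 0.012 m and z of orange_strainer in the frame of orange_reservoir between 0.085 and 0.12 m and angle between orange_strainer's own z axis and vertical below 0.21 rad and linear speed of orange_strainer below 0.02 m/s and distance of white_strainer from where it was at the start of the episode below 0.03 m and angle between white_strainer's own z axis and vertical below 0.2 rad); the robot touches nothing.
It fails at once if the orange strainer is pressed tight: squeezed by a funnel's walls with more than 90 N in all while held (a downward push of about 22 N) (contact force between the fingers and orange_strainer above 0.5 N and (contact force between orange_strainer and orange_reservoir above 90 N or contact force between orange_strainer and white_reservoir above 90 N)).
It fails at once if the orange strainer is dropped hard into a funnel (wall force over 150 N; a slip of 20 mm gives about half of that) (contact force between orange_strainer and orange_reservoir above 150 N or contact force between orange_strainer and white_reservoir above 150 N).
It fails at once if the white strainer is moved more than 30 mm or knocked over (distance of white_strainer from where it was at the start of the episode above 0.03 m or angle between white_strainer's own z axis and vertical above 0.3 rad).
It also fails if it takes over 42 s, if anything falls off the work surface, if the arm or the gripper's body presses on something with over 40 N, if the wrist force passes 120 N, or if a joint passes its speed limit or range.

## Working session

There is one attempt and no reset: what is moved stays moved. The work goes in short steps, Python scripts to look and compute and a shell command to move; the robot and the scene stay as the last step left them, time stands still between calls to the robot, and variables do not carry over. Pictures are saved under pics/ and viewed, and the job is handed in when it is done.

```bash
ls; mkdir -p pics; python3 - <<'E'
from bench import status, viewer, r
import cv2, pickle
s=status.sense(); print(s)
for n in ["scene","top","wrist"]:
    d=viewer.snapshot(n); cv2.imwrite(f"pics/{n}0.png",d["img"][:,:,::-1]); pickle.dump((s,d),open(f"{n}0.pkl","wb"))
    print(n,{k:v for k,v in d.items() if k!="img"})
E
```

```text
pics
{'time': 0.0, 'joint_pos': array([ 6.86189821e+01,  7.51595452e+00,  8.53279519e+01,  1.24118959e-03,
        8.72589249e+01, -4.89518540e+00]), 'qd': array([-0.03963132,  0.0521084 ,  0.06407764,  0.02964205, -0.10333406,
       -0.07706185]), 'joint_efforts': array([-3.38918413e-03, -5.69397712e+01, -5.00550163e+01, -8.54927603e-04,
        1.50289916e-02, -6.41473008e-06]), 'tool_pos': array([170.06814614, 574.84805101, 230.24829673]), 'tcp_rot': array([-1.79897650e+02, -1.00100622e-02,  1.63514098e+02]), 'ft_force': array([0.87647823, 0.76037498, 0.63664801]), 'wrist_torque': array([-0.02533289,  0.03144433,  0.00503559]), 'finger_gap': 85.30465035022785}
scene {'fx': 527.5266686973329, 'fy': 527.5266686973329, 'cx': 275.8701643959888, 'cy': 205.64692156329176, 'R': array([[-0.26658713,  0.96368652,  0.01547853],
       [ 0.79423316,  0.22875212, -0.56290865],
       [-0.54600822, -0.13777064, -0.82637417]]), 't': array([ 162.12172915, -396.19143988, 1332.28718913])}
top {'fx': 433.3968938711681, 'fy': 433.3968938711681, 'cx': 290.8962319598169, 'cy': 216.416550793919, 'R': array([[-0.14359915, -0.98961839, -0.00589308],
       [-0.96876562,  0.1417848 , -0.20344592],
       [ 0.20216938, -0.02350564, -0.97906845]]), 't': array([ 44.12487747, 543.20145748, 633.23995582])}
wrist {'fx': 347.21962625900323, 'fy': 347.21962625900323, 'cx': 281.6909441134148, 'cy': 214.1822473040312, 'hand_eye': array([[-4.88926050e-04, -9.61294440e-01, -2.75522705e-01,
         7.00218979e+01],
       [ 9.99999779e-01, -5.93829783e-04,  2.97323323e-04,
         5.85677401e-01],
       [-4.49428846e-04, -2.75522499e-01,  9.61294518e-01,
        -1.42992903e+02],
       [ 0.00000000e+00,  0.00000000e+00,  0.00000000e+00,
         1.00000000e+00]])}
```

View pics/scene0.png

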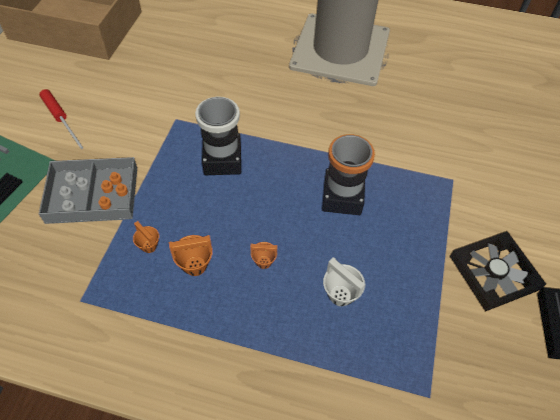

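View pics/top0.png

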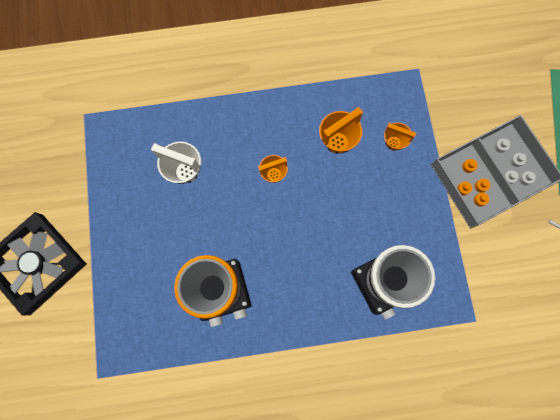

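View pics/wrist0.png

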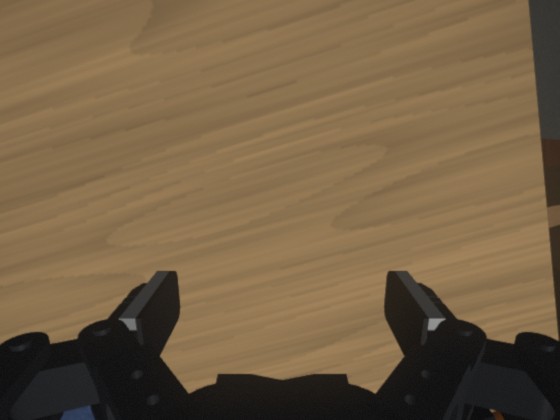

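The scene view shows three orange cups at scene pixels (192,257), (264,256) and (147,240). In the top view they are at (340,131), (273,168) and (398,136). The orange collar is at (350,153) in the scene view and (206,287) in the top view; the white strainer is at (343,287) and (179,162). The largest cup looks like the one meant, so next I'll measure it and make an enlarged crop.

```bash
cat > h.py <<'E'
import numpy as np, cv2, pickle
def load(n): return pickle.load(open(n,"rb"))[1]
def ray(d,u,v):
    c=-d["R"].T@d["t"]; q=d["R"].T@np.array([(u-d["cx"])/d["fx"],(v-d["cy"])/d["fy"],1]); return c,q
def at(d,u,v,z):
    c,q=ray(d,u,v); return c+q*(z-c[2])/q[2]
def proj(d,X):
    p=d["R"]@np.array(X,float)+d["t"]; return d["fx"]*p[0]/p[2]+d["cx"],d["fy"]*p[1]/p[2]+d["cy"]
def tri(d1,p1,d2,p2):
    c1,a=ray(d1,*p1);c2,b=ray(d2,*p2)
    s=np.linalg.lstsq(np.c_[a,-b],c2-c1,rcond=None)[0]
    A=c1+s[0]*a;B=c2+s[1]*b
    return (A+B)/2,np.linalg.norm(A-B)
def orange(d):
    h=cv2.cvtColor(d["img"],cv2.COLOR_RGB2HSV)
    return cv2.inRange(h,(5,170,60),(18,255,255))
E
python3 - <<'E'
from h import *
for n in ["scene","top"]:
    d=load(n+"0.pkl"); m=orange(d)
    N,l,st,c=cv2.connectedComponentsWithStats(m)
    for i in range(1,N):
        if st[i,4]<150: continue
        ys,xs=np.where(l==i)
        P=lambda z:np.array([at(d,u,v,z)[:2] for u,v in zip(xs,ys)],np.float32)
        hull=cv2.convexHull(P(55 if n=="top" else 55))
        print(n,i,st[i],c[i].round(1),"z55 ext",cv2.minAreaRect(hull))
    # collar: circle fit at z=150
    for name in ["img"]:
        i=max((i for i in range(1,N) if (c[i][1]>200)==(n=="top")), key=lambda i:st[i,4])
        ct=max(cv2.findContours((l==i).astype(np.uint8),cv2.RETR_EXTERNAL,cv2.CHAIN_APPROX_NONE)[0],key=len)[:,0]
        for z in (150,):
            p=np.array([at(d,u,v,z)[:2] for u,v in ct],np.float32)
            print("collar outer",z,cv2.fitEllipse(p))
        ct=max((q for q,h in zip(*[cv2.findContours((l==i).astype(np.uint8),cv2.RETR_CCOMP,cv2.CHAIN_APPROX_NONE)[k] if k==0 else cv2.findContours((l==i).astype(np.uint8),cv2.RETR_CCOMP,cv2.CHAIN_APPROX_NONE)[1][0] for k in (0,1)]) if h[3]>=0),key=len)[:,0]
        p=np.array([at(d,u,v,150)[:2] for u,v in ct],np.float32); print("inner",cv2.fitEllipse(p))
    b={"scene":(120,215,230,300),"top":(280,90,430,190)}[n]
    x0,y0,x1,y1=b
    cv2.imwrite(f"pics/{n}_crop.png",cv2.resize(d["img"][y0:y1,x0:x1,::-1],None,fx=5,fy=5,interpolation=cv2.INTER_CUBIC))
E
```

```text
scene 14 [329 147  45  26 219] [351.1 165.3] z55 ext ((396.213623046875, 96.02570343017578), (60.785404205322266, 89.21049499511719), 9.236811637878418)
scene 15 [102 173  25  23 300] [114.4 184.8] z55 ext ((585.1375732421875, -331.67388916015625), (60.31056213378906, 38.82413864135742), 46.48004150390625)
scene 17 [134 222  24  31 502] [145.7 237.7] z55 ext ((673.0385131835938, -226.7088623046875), (65.87722778320312, 41.01192092895508), 22.67329978942871)
scene 18 [ 170  236   42   40 1152] [191.8 253.4] z55 ext ((684.478515625, -130.51589965820312), (78.41685485839844, 69.87460327148438), 36.31172561645508)
scene 19 [252 243  24  24 304] [262.2 252.9] z55 ext ((649.7302856445312, -11.978506088256836), (46.44721221923828, 40.90849304199219), 16.921791076660156)
collar outer 150 ((641.2996215820312, -278.0597229003906), (34.727210998535156, 49.70772171020508), 137.5941619873047)Traceback (most recent call last):
  File "<stdin>", line 18, in <module>
ValueError: max() iterable argument is empty
```

```bash
sed -i 's/(5,170,60),(18,255,255)/(3,150,60),(22,255,255)/' h.py
python3 - <<'E'
from h import *
boxes={"scene":dict(collar=(318,128,385,182),big=(165,228,222,282),mid=(130,218,164,258),small=(245,235,283,275)),
       "top":dict(collar=(165,245,247,326),big=(312,100,370,158),mid=(378,114,420,156),small=(252,148,295,188))}
for n in boxes:
    d=load(n+"0.pkl"); m=orange(d)
    for k,(x0,y0,x1,y1) in boxes[n].items():
        mm=np.zeros_like(m); mm[y0:y1,x0:x1]=m[y0:y1,x0:x1]
        pts=cv2.findNonZero(mm)
        hull=cv2.convexHull(pts)[:,0]
        z={"collar":150}.get(k,55)
        p=np.array([at(d,u,v,z)[:2] for u,v in cv2.convexHull(pts,returnPoints=True)[:,0]],np.float32)
        print(n,k,len(pts),"encl",cv2.minEnclosingCircle(p),"ell",[np.round(q,1) for q in cv2.fitEllipse(p)])
        cv2.imwrite(f"pics/{n}_{k}.png",cv2.resize(d["img"][y0-8:y1+8,x0-8:x1+8,::-1],None,fx=6,fy=6,interpolation=cv2.INTER_CUBIC))
a=cv2.imread("pics/scene_big.png");b=cv2.imread("pics/top_big.png");H=min(len(a),len(b))
cv2.imwrite("pics/big2.png",np.hstack([a[:H,:395],b[:H,:395]]))
print(a.shape,b.shape)
E
```

```text
scene collar 355 encl ((459.7640686035156, 95.78535461425781), 44.97285842895508) ell [array([459.1,  95.9]), array([81.5, 91.7]), np.float64(95.3)]
scene big 1240 encl ((682.588623046875, -136.4630889892578), 44.97183609008789) ell [array([ 682. , -134.3]), array([74.1, 84.1]), np.float64(132.2)]
scene mid 526 encl ((673.4149169921875, -229.72413635253906), 35.509124755859375) ell [array([ 671.6, -228.2]), array([42.1, 70.4]), np.float64(131.5)]
scene small 492 encl ((648.4172973632812, -13.376416206359863), 27.73823356628418) ell [array([647.5, -12.9]), array([45.7, 53.3]), np.float64(123.6)]
top collar 721 encl ((447.5180358886719, 92.70458221435547), 42.00459289550781) ell [array([447.5,  92.8]), array([82.2, 83.9]), np.float64(156.1)]
top big 1429 encl ((678.0250854492188, -145.43780517578125), 44.97355651855469) ell [array([ 679.4, -141.3]), array([68.2, 89.2]), np.float64(43.2)]
top mid 609 encl ((653.5255737304688, -231.28599548339844), 27.010133743286133) ell [array([ 654. , -230.1]), array([47.2, 51.4]), np.float64(9.5)]
top small 594 encl ((629.0934448242188, -18.699121475219727), 24.333881378173828) ell [array([628.6, -18.2]), array([44.5, 48.6]), np.float64(28.0)]
(420, 438, 3) (444, 444, 3)
```

View pics/big2.png

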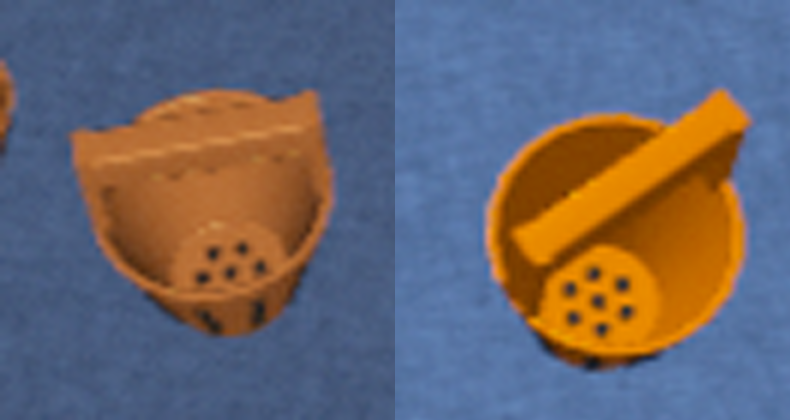

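View pics/top_collar.png

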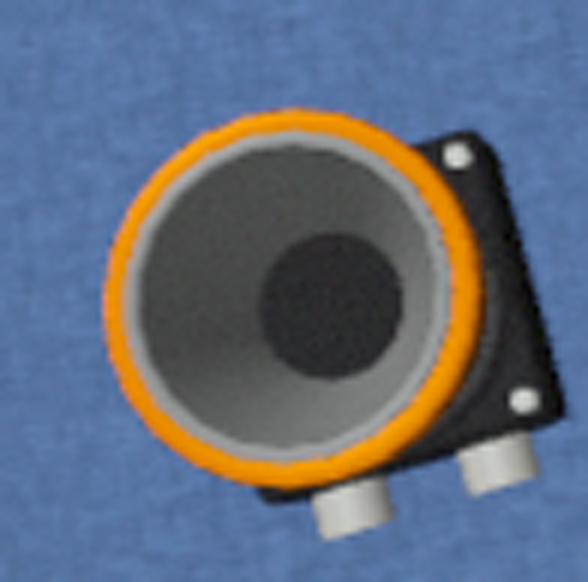

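View pics/scene_collar.png

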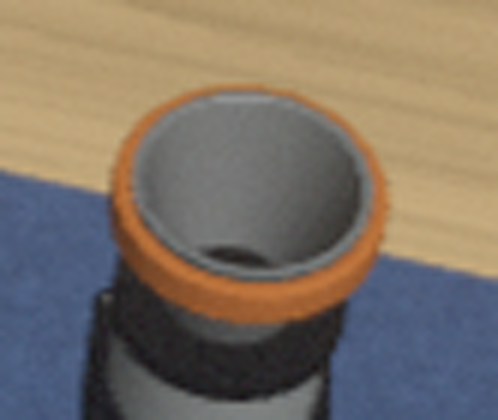

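Candidates are the three orange cups at top pixels (340,131), (273,168) and (398,136). Their silhouettes at rim height are 90, 49 and 54 mm across. Only (340,131) fits a 72 mm rim with a handle overhanging it, and the crop confirms a cup with a basket handle. Next I'll measure the bar and cross-check the funnel centre.

```bash
python3 - <<'E'
from h import *
t=load("top0.pkl"); s=load("scene0.pkl")
c=[(323.5,131),(329,136.3),(363.5,112.3),(358,107.2)]
W=np.array([at(t,*p,92) for p in c]); print(W.round(1)); print("centre",W.mean(0).round(1))
ax=(W[2]+W[3]-W[0]-W[1])/2; print("len",np.linalg.norm(ax),"width",np.linalg.norm(W[0]-W[1]),"yaw",np.degrees(np.arctan2(ax[1],ax[0])))
# expected scene pixels of these corners
print([np.round((np.array(proj(s,w))-[157,220])*6) for w in W])
# rim contours: project predicted rim circle, foot
C=W.mean(0)
for d,n in((t,"top"),(s,"scene")):
    im=cv2.resize(d["img"][:,:,::-1],None,fx=1,fy=1).copy(); K=4
    im=cv2.resize(im,None,fx=K,fy=K,interpolation=cv2.INTER_CUBIC)
    def circ(x,y,z,rad,col):
        p=np.array([proj(d,(x+rad*np.cos(a),y+rad*np.sin(a),z)) for a in np.linspace(0,6.28,60)])
        cv2.polylines(im,[((p+.5)*K).astype(np.int32)],True,col,1)
    circ(C[0],C[1],55,36,(0,255,0)); circ(C[0],C[1],0,20,(255,255,0))
    circ(447.5,92.8,150,42,(255,0,255)); circ(447.5,92.8,150,33,(0,255,0))
    f=(lambda b:im[b[1]*K:b[3]*K,b[0]*K:b[2]*K])
    b1,b2={"top":((300,90,390,170),(160,240,250,320)),"scene":((150,220,240,300),(310,120,400,200))}[n]
    cv2.imwrite(f"pics/chk_{n}.png",np.hstack([f(b1),f(b2)]))
E
```

```text
[[ 664.5 -104.1   92. ]
 [ 654.5 -111.2   92. ]
 [ 686.4 -171.7   92. ]
 [ 696.2 -164.6   92. ]]
centre [ 675.4 -137.9   92. ]
len 68.35407962447067 width 12.249264202012967 yaw -62.28435047704531
[array([316., 109.]), array([304.,  75.]), array([ 67., 116.]), array([ 77., 151.])]
```

View pics/chk_top.png

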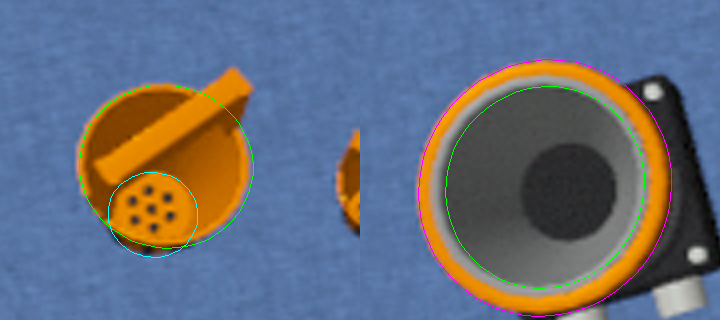

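View pics/chk_scene.png

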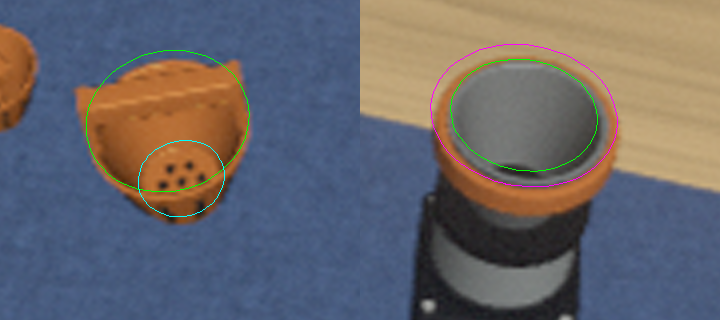

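The top-view measurements are sound: bar 68 x 12 mm and collar 83 mm. The scene overlay sits about 2-3 px off, roughly 4-5 mm, so I'll move above the strainer and check it with the wrist camera. Yaw goes from 163.5 to about 117.7 degrees.

```bash
python3 -m crank '{"slide":[[0,0,-0.01],[0,0,-0.01],[0,0,-0.01],[0,0,0],[0,0,0],[0,0,0]],"twist":[0.133,0.133,0.133,0.133,0.133,0.135]}' 0
python3 - <<'E'
from bench import status
import numpy as np
s=status.sense();y=np.radians(s["tcp_rot"][2]);d=np.array([676,-138])-s["tool_pos"][:2]
print(s["tool_pos"],s["tcp_rot"],"tool dx,dy",d@[np.cos(y),np.sin(y)],d@[np.sin(y),-np.cos(y)])
E
```

```text
time: 0.75
tool_pos: [170.2, 575.2, 261.0]
tcp_rot: [-180.0, 0.0, 117.4]
ft_force: [0.1, -0.0, 0.6]
finger_gap: 85.5
[170.24942979 575.17321552 260.98477219] [-1.79977558e+02  2.29916600e-02  1.17356665e+02] tool dx,dy -865.8208340470646 121.46587150829558
```

```bash
python3 -m crank '{"slide":[[-0.02,0.003,0],[-0.04,0.0055,0],[-0.04,0.0055,0],[-0.04,0.0055,0],[-0.04,0.0055,0],[-0.04,0.0055,0],[-0.04,0.0055,0],[-0.04,0.0055,0]],"twist":[0,0,0,0,0,0,0,0]}'
python3 -m crank '{"slide":[[-0.04,0.0055,0],[-0.04,0.0055,0],[-0.04,0.0055,0],[-0.04,0.0055,0],[-0.04,0.0055,0],[-0.04,0.0055,0],[-0.04,0.0055,0],[-0.04,0.0055,0]],"twist":[0,0,0,0,0,0,0,0]}'
python3 -m crank '{"slide":[[-0.04,0.0055,0],[-0.04,0.0055,0],[-0.04,0.0055,0],[-0.04,0.0055,0],[-0.04,0.0055,0],[-0.03,0.006,0],[-0.015,0.003,0],[0,0,0]],"twist":[0,0,0,0,0,0,0,0]}'
python3 - <<'E'
from bench import status,viewer
import cv2,pickle
s=status.sense(); d=viewer.snapshot("wrist"); print(s["tool_pos"],s["tcp_rot"])
pickle.dump((s,d),open("wrist1.pkl","wb")); cv2.imwrite("pics/wrist1.png",d["img"][:,:,::-1])
E
```

```text
time: 1.55
tool_pos: [346.9, 327.4, 261.1]
tcp_rot: [-180.0, 0.0, 117.7]
ft_force: [0.3, -0.2, -0.1]
finger_gap: 85.5
time: 2.35
tool_pos: [534.5, 64.4, 261.0]
tcp_rot: [-180.0, -0.0, 117.7]
ft_force: [0.8, 0.2, 0.2]
finger_gap: 85.5
time: 3.15
tool_pos: [680.3, -136.0, 259.8]
tcp_rot: [-179.9, -0.0, 117.5]
ft_force: [-0.7, -0.4, 0.8]
finger_gap: 85.5
[ 680.34067603 -136.04528683  259.83016558] [-1.79921596e+02 -4.62710900e-02  1.17542306e+02]
```

View pics/wrist1.png

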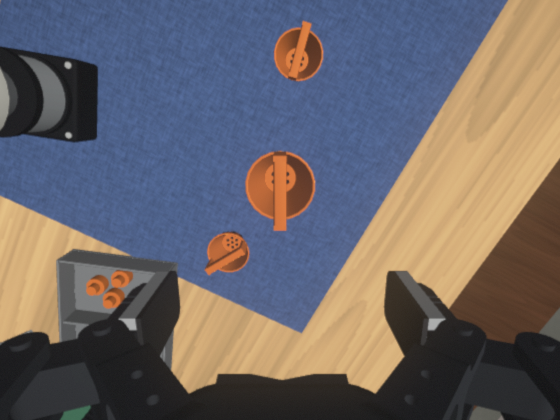

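The wrist view shows the big strainer at (280,185) with its bar upright in the image at x of about 280, y 152-230. The look-alikes are at (298,54) and (228,252), both smaller. Next I'll measure from this image.

```bash
cat >> h.py <<'E'
from scipy.spatial.transform import Rotation
def wcam(f):
    s,d=pickle.load(open(f,"rb")); d=dict(d)
    T=np.eye(4);T[:3,:3]=Rotation.from_euler("xyz",s["tcp_rot"],degrees=True).as_matrix();T[:3,3]=s["tool_pos"]
    M=np.linalg.inv(T@d["hand_eye"]); d["R"]=M[:3,:3];d["t"]=M[:3,3]; return d
E
python3 - <<'E'
from h import *
d=wcam("wrist1.pkl")
cv2.imwrite("pics/w1c.png",cv2.resize(d["img"][140:245,230:330,::-1],None,fx=5.5,fy=5.5,interpolation=cv2.INTER_CUBIC))
m=orange(d); mm=np.zeros_like(m); mm[140:240,240:322]=m[140:240,240:322]
h=cv2.convexHull(cv2.findNonZero(mm))[:,0]
sel=np.array([p for p in h if p[1]>150 and p[1]<225 and abs(p[0]-280)>12])
p=np.array([at(d,u,v,55)[:2] for u,v in sel],np.float32)
A=np.c_[2*p,np.ones(len(p))];x=np.linalg.lstsq(A,(p**2).sum(1),rcond=None)[0]
print("rim circle z55",x[:2],2*np.sqrt(x[2]+x[:2]@x[:2]),len(p))
t=load("top0.pkl");s=load("scene0.pkl")
C=(675.4,-137.9,92); print("top est proj",proj(d,C))
E
```

```text
rim circle z55 [ 678.25850963 -136.03691386] 69.52378841212531 15
top est proj (np.float64(275.814249583561), np.float64(194.1570615452506))
```

View pics/w1c.png

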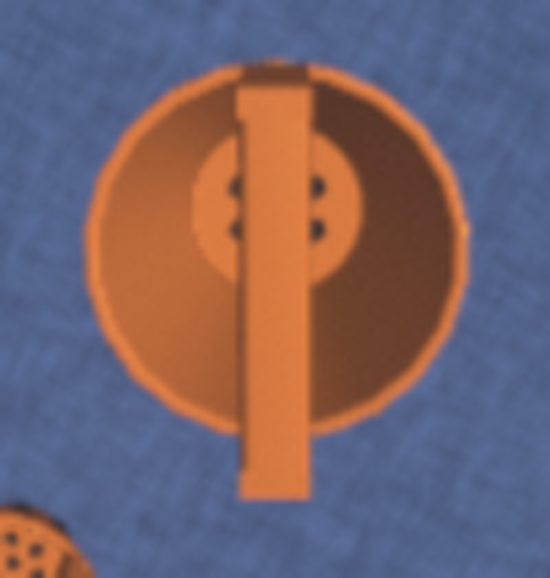

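```bash
python3 - <<'E'
from h import *
d=wcam("wrist1.pkl")
P=[at(d,230+(u)/5.5-.4,140+v/5.5-.4,92) for u,v in((275,88),(275.5,498))]
ax=P[0]-P[1]; C=(P[0]+P[1])/2
print(np.round(P,1),"len",np.linalg.norm(ax),"yaw",np.degrees(np.arctan2(ax[1],ax[0])),"C",C)
W=[at(d,230+u/5.5,140+300/5.5,92) for u in(242,311)];print("width",np.linalg.norm(W[0]-W[1]))
s,_=pickle.load(open("wrist1.pkl","rb"));y=np.radians(s["tcp_rot"][2]);D=C[:2]-s["tool_pos"][:2]
print("tool d",D@[np.cos(y),np.sin(y)],D@[np.sin(y),-np.cos(y)])
E
```

```text
[[ 662.3 -105.2   92. ]
 [ 694.5 -167.1   92. ]] len 69.78321034178128 yaw 117.49006580861587 C [ 678.44353354 -136.14270573   92.        ]
width 11.495779240995578
tool d 0.7908668249880081 -1.727185499946478
```

The wrist view gives the bar as 69.8 x 11.5 mm at z = 92 and yaw 117.5, with its centre at (678.4, -136.1). The rim circle centre agrees within 0.3 mm, and the bar yaw already matches the tool yaw. I'll descend to TCP z of about 66.

```bash
python3 -m crank '{"slide":[[0.001,-0.0017,0.02],[0,0,0.03],[0,0,0.03],[0,0,0.03],[0,0,0.03],[0,0,0.02],[0,0,0],[0,0,0]],"twist":[0,0,0,0,0,0,0,0]}' 0 30
python3 - <<'E'
from bench import status,viewer
import cv2,pickle
s=status.sense(); d=viewer.snapshot("wrist"); print(s["tool_pos"],s["tcp_rot"],s["ft_force"])
pickle.dump((s,d),open("wrist2.pkl","wb")); cv2.imwrite("pics/wrist2.png",d["img"][:,:,::-1])
E
```

```text
time: 4.0
tool_pos: [677.8, -133.0, 101.8]
tcp_rot: [-180.0, -0.0, 117.7]
ft_force: [-0.0, -0.1, 1.3]
finger_gap: 85.6
[ 677.7599293  -133.00103443  101.77604363] [-1.79986267e+02 -2.46842990e-02  1.17722144e+02] [-0.01371256 -0.08713102  1.27054059]
```

View pics/wrist2.png

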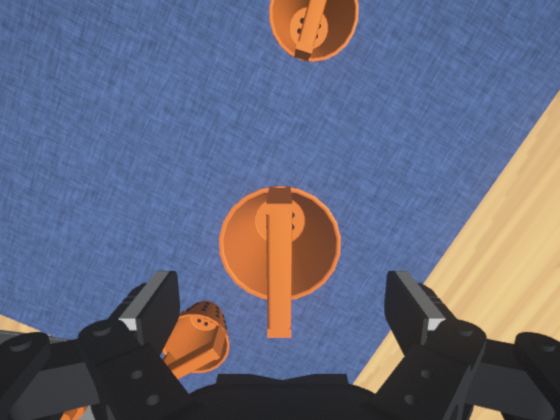

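```bash
python3 - <<'E'
from h import *
d=wcam("wrist2.pkl")
P=[at(d,u,v,92) for u,v in((280,203),(280,338))]
ax=P[0]-P[1]; C=(P[0]+P[1])/2
print(np.round(P,1),"len",np.linalg.norm(ax),"yaw",np.degrees(np.arctan2(ax[1],ax[0])),"C",C)
s,_=pickle.load(open("wrist2.pkl","rb"));y=np.radians(s["tcp_rot"][2]);D=C[:2]-s["tool_pos"][:2]
print("tool d",D@[np.cos(y),np.sin(y)],D@[np.sin(y),-np.cos(y)])
Q=at(d,205,340,40);D=Q[:2]-s["tool_pos"][:2]
print("small, tool d",D@[np.cos(y),np.sin(y)],D@[np.sin(y),-np.cos(y)])
cv2.imwrite("pics/w2c.png",cv2.resize(d["img"][180:350,200:360,::-1],None,fx=3.5,fy=3.5))
E
```

```text
[[ 662.6 -104.9   92. ]
 [ 695.4 -167.7   92. ]] len 70.90842521317752 yaw 117.6174068929287 C [ 678.98568658 -136.302887     92.        ]
tool d -3.4930487266866472 -0.4509122821954196
small, tool d -77.7180565730753 -52.169125755831004
```

View pics/w2c.png

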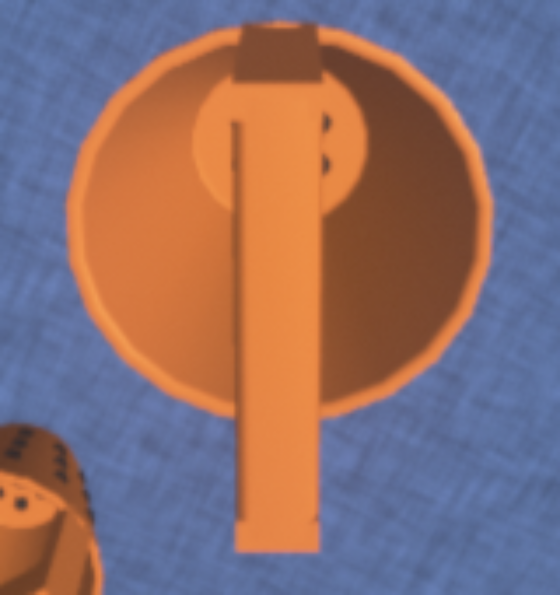

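```bash
python3 -m crank '{"slide":[[-0.0035,-0.0005,0.01],[0,0,0.013],[0,0,0.013],[0,0,0],[0,0,0]],"twist":[0,0,0,0,0]}' 0 30
python3 -m crank '{"slide":[[0,0,0],[0,0,0],[0,0,0],[0,0,0],[0,0,0],[0,0,0],[0,0,0],[0,0,0]],"twist":[0,0,0,0,0,0,0,0]}' 1 30
```

```text
time: 4.55
tool_pos: [678.5, -137.1, 64.0]
tcp_rot: [-179.9, -0.1, 117.7]
ft_force: [1.0, 0.4, -0.5]
finger_gap: 85.3
time: 5.35
tool_pos: [679.4, -137.4, 65.5]
tcp_rot: [180.0, 0.0, 117.7]
ft_force: [-0.2, -0.7, 1.7]
finger_gap: 11.4
```

The gap stopped at 11.4 mm, so the bar is gripped. Next I'll lift and look.

```bash
python3 -m crank '{"slide":[[0,0,-0.01],[0,0,-0.02],[0,0,-0.03],[0,0,-0.03],[0,0,-0.03],[0,0,-0.03],[0,0,-0.03],[0,0,-0.02]],"twist":[0,0,0,0,0,0,0,0]}' 
python3 - <<'E'
from bench import status
from h import *
s=status.sense(); y=np.radians(s["tcp_rot"][2]);D=np.array([500,-4])-s["tool_pos"][:2]
print("tool d",D@[np.cos(y),np.sin(y)],D@[np.sin(y),-np.cos(y)])
t=load("top0.pkl");print("white strainer",at(t,179,162,55),"white res",at(t,402,276,150))
E
```

```text
time: 6.15
tool_pos: [679.8, -137.4, 269.1]
tcp_rot: [179.9, 0.1, 117.7]
ft_force: [0.1, -0.5, 0.2]
finger_gap: 11.3
tool d 201.66543528354538 -97.29341996402215
white strainer [660.71257238 133.57591102  55.        ] white res [ 423.07459385 -166.86304156  150.        ]
```

```bash
python3 -m crank '{"slide":[[0.015,-0.0075,0],[0.03,-0.0145,0],[0.03,-0.0145,0],[0.03,-0.0145,0],[0.03,-0.0145,0],[0.03,-0.0145,0],[0.025,-0.012,0],[0.012,-0.0055,0]],"twist":[0,0,0,0,0,0,0,0]}' 
python3 -m crank '{"slide":[[0,0,0],[0,0,0],[0,0,0]],"twist":[0,0,0]}' 
python3 - <<'E'
from bench import status,viewer
import cv2,pickle
s=status.sense(); d=viewer.snapshot("wrist"); print(s["tool_pos"],s["tcp_rot"],s["ft_force"])
pickle.dump((s,d),open("wrist3.pkl","wb")); cv2.imwrite("pics/wrist3.png",d["img"][:,:,::-1])
E
```

```text
time: 6.95
tool_pos: [497.7, -2.5, 266.1]
tcp_rot: [180.0, 0.0, 117.7]
ft_force: [0.4, -0.0, -0.5]
finger_gap: 11.5
time: 7.25
tool_pos: [499.8, -4.3, 265.4]
tcp_rot: [180.0, 0.0, 117.6]
ft_force: [-0.4, 0.6, 0.2]
finger_gap: 11.7
[499.82270122  -4.33394939 265.35883101] [1.79996572e+02 2.26867025e-02 1.17641255e+02] [-0.38389133  0.60966606  0.19069589]
```

View pics/wrist3.png

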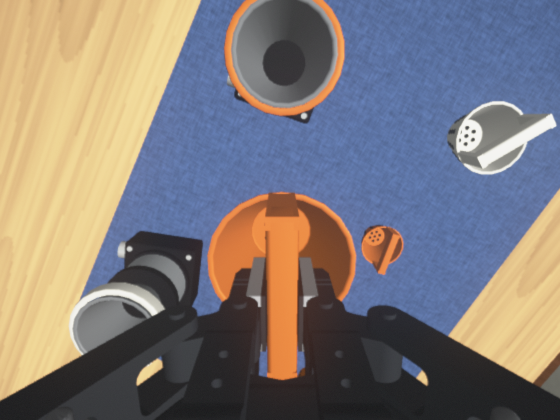

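The strainer hangs upright in the fingers at (283,250). The target funnel with the orange collar is at (284,50), and the white-collared one is at (120,320). Next I'll measure the funnel centre and the held rim's centre.

```bash
python3 - <<'E'
from h import *
d=wcam("wrist3.pkl"); s,_=pickle.load(open("wrist3.pkl","rb"))
m=orange(d); mm=np.zeros_like(m); mm[:125,215:355]=m[:125,215:355]
def circ(p):
    A=np.c_[2*p,np.ones(len(p))];x=np.linalg.lstsq(A,(p**2).sum(1),rcond=None)[0]
    R=np.sqrt(x[2]+x[:2]@x[:2]);res=np.linalg.norm(p-x[:2],axis=1)-R
    k=abs(res)<2
    return (x[:2],2*R,np.std(res),len(p)) if k.all() or len(p)<20 else circ(p[k])
h=cv2.convexHull(cv2.findNonZero(mm))[:,0]; h=h[h[:,1]>2]
w=lambda q,z:np.array([at(d,u,v,z)[:2] for u,v in q])
for z in(145,150):print("collar",z,circ(w(h,z)))
F=circ(w(h,150))[0]
# grey funnel inside: inner boundary of orange
c,hi=cv2.findContours(cv2.bitwise_not(mm[:130,210:360]),cv2.RETR_CCOMP,cv2.CHAIN_APPROX_NONE)
v,u=np.where(mm>0)
# innermost orange per angle
ang=np.round(np.degrees(np.arctan2(v-50,u-284))/6).astype(int);q=[]
for a in set(ang):
    i=np.where(ang==a)[0]; j=i[np.argmin((u[i]-284)**2+(v[i]-50)**2)]
    if v[j]>2:q.append((u[j],v[j]))
print("collar inner",circ(w(q,150)))
# held strainer rim: foot = tcp-66 -> rim z
y=np.radians(s["tcp_rot"][2]); zr=s["tool_pos"][2]-65.5+55
mm=np.zeros_like(m); mm[185:300,200:365]=m[185:300,200:365]
h=cv2.convexHull(cv2.findNonZero(mm))[:,0]; h=h[(h[:,1]<285)&(h[:,1]>195)&(abs(h[:,0]-283)>20)]
c=circ(w(h,zr));print("rim",zr,c)
tl=lambda D:(D@[np.cos(y),np.sin(y)],D@[np.sin(y),-np.cos(y)])
print("rim - tcp in tool",tl(c[0]-s["tool_pos"][:2]))
print("funnel - tcp",tl(F-s["tool_pos"][:2]),"funnel-rim",tl(F-c[0]))
E
```

```text
collar 145 (array([449.80754151,  95.54541102]), np.float64(82.75272142009734), np.float64(0.15161119700477582), 39)
collar 150 (array([450.14270936,  94.83802867]), np.float64(81.18140553119942), np.float64(0.14873239037823183), 39)
collar inner (array([449.81917391,  95.55197188]), np.float64(73.72342101556666), np.float64(0.16809499862753946), 50)
rim 254.8588310080483 (array([502.22695124,  -3.73279988]), np.float64(75.5801882782549), np.float64(0.8223459649626292), 18)
rim - tcp in tool (np.float64(-0.582873203382186), np.float64(2.408746091349369))
funnel - tcp (np.float64(110.90169437696069), np.float64(1.9992517250396487)) funnel-rim (np.float64(111.48456758034287), np.float64(-0.4094943663097194))
```

The funnel centre is at (450, 95), and the wrist and top views agree once the top camera's 3 mm offset is applied. I'll move above it, settle and check.

```bash
python3 -m crank '{"slide":[[0.015,0.001,0],[0.025,0,0],[0.03,0,0],[0.025,0,0],[0.016,0,0],[0,0,0],[0,0,0],[0,0,0]],"twist":[0,0,0,0,0,0,0,0]}' 
python3 - <<'E'
from bench import status,viewer
import cv2,pickle
s=status.sense(); print(s["tool_pos"],s["tcp_rot"],s["ft_force"])
for n in("wrist","top","scene"):
    d=viewer.snapshot(n);pickle.dump((s,d),open(n+"4.pkl","wb")); cv2.imwrite(f"pics/{n}4.png",d["img"][:,:,::-1])
E
```

```text
time: 8.1
tool_pos: [448.7, 94.6, 265.2]
tcp_rot: [-180.0, 0.0, 117.6]
ft_force: [-0.1, 0.7, -1.1]
finger_gap: 11.3
[448.74091545  94.62022928 265.21289096] [-1.79985849e+02  1.13164926e-02  1.17643124e+02] [-0.07616495  0.66230583 -1.0569626 ]
```

View pics/scene4.png

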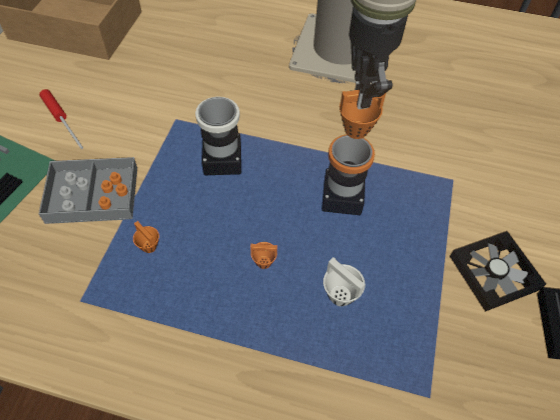

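View pics/wrist4.png

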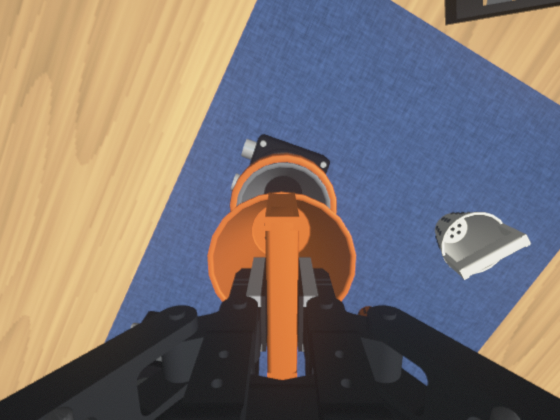

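The strainer hangs upright and lines up over the orange collar in both views. I'll lower it in stages, watching the force.

```bash
python3 -m crank '{"slide":[[0,0,0.01],[0,0,0.015],[0,0,0.015],[0,0,0.015],[0,0,0.01],[0,0,0.006],[0,0,0],[0,0,0]],"twist":[0,0,0,0,0,0,0,0]}' 
python3 - <<'E'
from bench import status,viewer
import cv2,pickle
s=status.sense(); print(s["tool_pos"],s["tcp_rot"],s["ft_force"])
im=[]
for n,b in(("top",(150,230,270,350)),("scene",(300,90,420,210))):
    d=viewer.snapshot(n)["img"][b[1]:b[3],b[0]:b[2],::-1];im.append(cv2.resize(d,None,fx=3.3,fy=3.3,interpolation=2))
cv2.imwrite("pics/low5.png",cv2.hconcat(im))
E
```

```text
time: 9.05
tool_pos: [448.7, 95.1, 194.7]
tcp_rot: [180.0, 0.0, 117.7]
ft_force: [-0.9, -0.0, -1.0]
finger_gap: 11.2
[448.67634516  95.14920839 194.67175546] [1.79974219e+02 1.16953384e-02 1.17680503e+02] [-0.90489264 -0.03749212 -1.01267453]
```

View pics/low5.png

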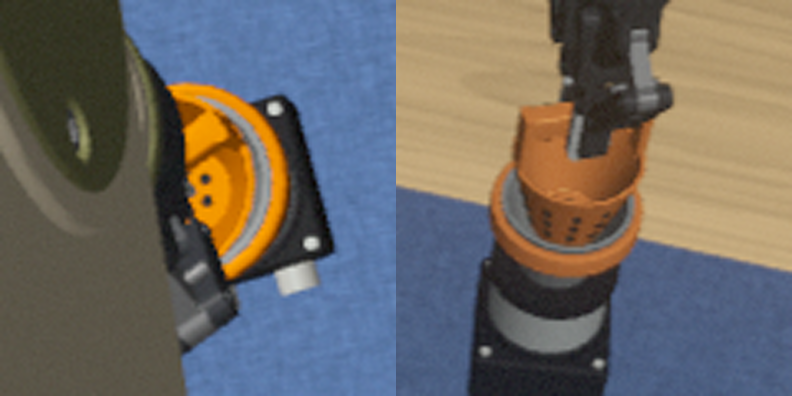

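```bash
python3 - <<'E'
from h import *
d=load("scene0.pkl")
for n,X in(("collar",(450,95,150)),("rim",(450,95,184)),("rim at tcp",(448.7,95.1,184))):print(n,proj(d,X))
for dx,dy in((5,0),(0,5)):print(np.subtract(proj(d,(450+dx,95+dy,184)),proj(d,(450,95,184))))
E
```

```text
collar (np.float64(351.4428239891579), np.float64(149.26230628726634))
rim (np.float64(354.0484836914353), np.float64(136.5859854571233))
rim at tcp (np.float64(354.2428619431162), np.float64(136.0605362657033))
[-0.53306028  2.075031  ]
[2.81910944 0.60362663]
```

The offset is about 2 mm at most, within what the tapers can centre. I'll continue slowly.

```bash
python3 -m crank '{"slide":[[0,-0.001,0.004],[0,0,0.004],[0,0,0.004],[0,0,0],[0,0,0],[0,0,0]],"twist":[0,0,0,0,0,0]}' ;  python3 -m crank '{"slide":[[0,0,0.002],[0,0,0],[0,0,0]],"twist":[0,0,0]}'; python3 -m crank '{"slide":[[0,0,0.002],[0,0,0],[0,0,0]],"twist":[0,0,0]}'
```

```text
time: 9.75
tool_pos: [447.5, 94.7, 182.3]
tcp_rot: [-180.0, -0.0, 117.7]
ft_force: [0.0, 0.6, -0.8]
finger_gap: 11.7
time: 10.05
tool_pos: [447.7, 94.6, 180.3]
tcp_rot: [180.0, 0.0, 117.7]
ft_force: [0.4, -0.4, -0.9]
finger_gap: 11.2
time: 10.35
tool_pos: [448.0, 94.6, 178.5]
tcp_rot: [180.0, 0.0, 117.7]
ft_force: [2.0, -1.1, -0.1]
finger_gap: 11.3
```

```bash
python3 -m crank '{"slide":[[-0.0015,0.001,0],[0,0,0],[0,0,0]],"twist":[0,0,0]}';  python3 -m crank '{"slide":[[0,0,0.0015],[0,0,0],[0,0,0]],"twist":[0,0,0]}'
```

```text
time: 10.65
tool_pos: [448.8, 93.8, 177.9]
tcp_rot: [-179.9, -0.0, 117.7]
ft_force: [0.3, -0.6, -0.1]
finger_gap: 11.4
time: 10.95
tool_pos: [449.0, 93.8, 176.7]
tcp_rot: [-180.0, -0.0, 117.7]
ft_force: [0.4, -0.2, -1.0]
finger_gap: 11.4
```

```bash
python3 -m crank '{"slide":[[0,0,0.0015],[0,0,0],[0,0,0]],"twist":[0,0,0]}';  python3 -m crank '{"slide":[[0,0,0.0015],[0,0,0],[0,0,0]],"twist":[0,0,0]}'
```

```text
time: 11.25
tool_pos: [449.2, 93.8, 175.3]
tcp_rot: [180.0, 0.0, 117.7]
ft_force: [1.3, 0.1, -0.3]
finger_gap: 11.3
time: 11.55
tool_pos: [449.4, 93.8, 174.0]
tcp_rot: [180.0, 0.0, 117.7]
ft_force: [2.4, 0.9, -0.0]
finger_gap: 11.3
```

```bash
python3 -m crank '{"slide":[[0,0.0015,0],[0,0,0],[0,0,0]],"twist":[0,0,0]}';  python3 -m crank '{"slide":[[0,0,0.001],[0,0,0],[0,0,0]],"twist":[0,0,0]}'
```

```text
time: 11.85
tool_pos: [450.1, 94.4, 173.5]
tcp_rot: [-179.9, -0.0, 117.7]
ft_force: [-0.3, -0.0, -1.4]
finger_gap: 11.5
time: 12.15
tool_pos: [450.3, 94.4, 172.7]
tcp_rot: [-180.0, -0.0, 117.7]
ft_force: [0.7, -0.4, -0.9]
finger_gap: 11.6
```

```bash
python3 -m crank '{"slide":[[0,0,0.001],[0,0,0],[0,0,0]],"twist":[0,0,0]}'
python3 - <<'E'
from bench import status,viewer
import cv2
im=[]
for n,b in(("top",(150,230,270,350)),("scene",(300,90,420,210))):
    d=viewer.snapshot(n)["img"][b[1]:b[3],b[0]:b[2],::-1];im.append(cv2.resize(d,None,fx=3.3,fy=3.3,interpolation=2))
cv2.imwrite("pics/low6.png",cv2.hconcat(im))
E
```

```text
time: 12.45
tool_pos: [450.4, 94.3, 171.8]
tcp_rot: [-180.0, 0.0, 117.7]
ft_force: [-0.4, -1.1, 1.2]
finger_gap: 11.6
```

View pics/low6.png

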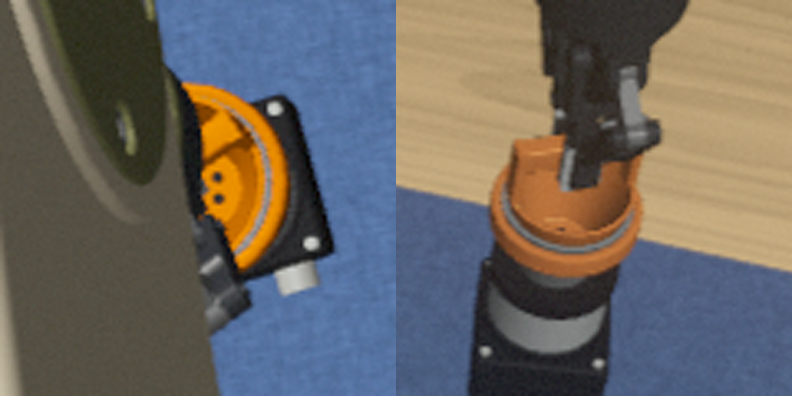

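The rim sits about 10 mm above the collar, centred and upright, with the foot near z = 106 and about 1 N on the wrist. It's at its seat, so I'll release it. When the fingers are fully open I'll go straight up.

```bash
python3 -m crank '{"slide":[[0,0,0],[0,0,0],[0,0,0],[0,0,0],[0,0,0],[0,0,0],[0,0,0],[0,0,0]],"twist":[0,0,0,0,0,0,0,0]}' 0
python3 -m crank '{"slide":[[0,0,-0.01],[0,0,-0.02],[0,0,-0.02],[0,0,-0.03],[0,0,-0.03],[0,0,-0.02],[0,0,0],[0,0,0]],"twist":[0,0,0,0,0,0,0,0]}'
python3 - <<'E'
from bench import status,viewer
import cv2,pickle
s=status.sense()
for n in("wrist","scene"):
    d=viewer.snapshot(n);pickle.dump((s,d),open(n+"7.pkl","wb")); cv2.imwrite(f"pics/{n}7.png",d["img"][:,:,::-1])
E
```

```text
time: 13.35
tool_pos: [450.5, 94.4, 171.8]
tcp_rot: [180.0, 0.0, 117.7]
ft_force: [0.4, 0.4, -0.2]
finger_gap: 85.4
time: 14.15
tool_pos: [450.7, 94.5, 302.4]
tcp_rot: [179.9, 0.0, 117.7]
ft_force: [-0.2, -0.3, -0.8]
finger_gap: 84.9
```

View pics/wrist7.png

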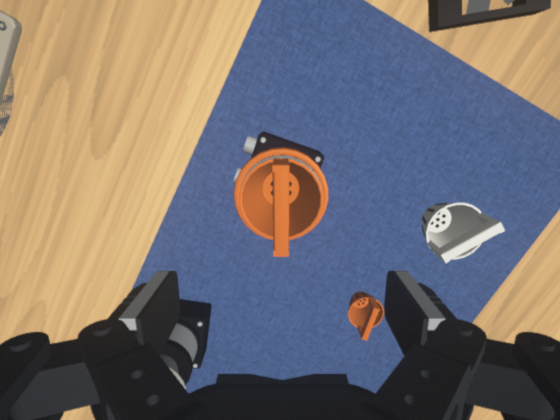

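View pics/scene7.png

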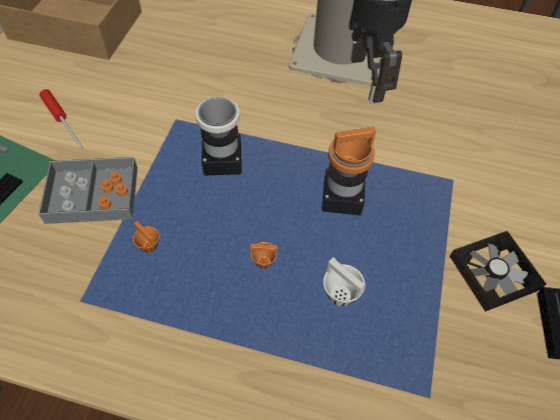

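The strainer sits upright in the orange-collared funnel (scene pixel (352,150), wrist pixel (281,200)), and the gripper is clear. The white strainer at (343,287) hasn't moved. One last numeric check on the bar before handing in.

```bash
python3 - <<'E'
from h import *
d=wcam("wrist7.pkl")
P=[at(d,u,v,197.5) for u,v in((281.5,164),(281.5,256.5))]
print(np.round(P,1),"len",np.linalg.norm(P[0]-P[1]),"C",(P[0]+P[1])/2)
a=load("scene0.pkl")["img"][250:310,315:375].astype(int);b=load("scene7.pkl")["img"][250:310,315:375].astype(int);print("white diff",abs(a-b).mean(),abs(a-b).max())
from bench import hand_in; hand_in()
E
```

```text
[[434.  127.1 197.5]
 [467.   64.1 197.5]] len 71.09182191888667 C [450.52943796  95.61937548 197.5       ]
white diff 1.9417592592592592 10
the job is handed in; nothing more can be done
```

The orange strainer is sitting released and upright in the orange-collared funnel, and I've handed the job in. I gripped it by its bar and lowered it, held, in small steps. I let go with the foot about 44 mm below the mouth, then raised the gripper about 130 mm clear. Elapsed time was about 14 s of the 42 s allowed.

**Last checks:**
- **Centring and height:** the wrist camera put the bar centre at (450.5, 95.6), about 1 mm from the funnel axis at (450, 95). The bar measured 71 mm at the seated height against the true 70 mm, so the height is right. I judged the uprightness only by eye.
- **Contact force:** the wrist never read more than about 2.5 N in any direction while lowering. That was brief sideways wall contact, which I eased with small shifts.
- **White strainer:** its patch of the scene picture was unchanged apart from noise.

**What disagreed:** the fixed top and scene cameras differed from the wrist camera by 3–5 mm, so I used the wrist camera's positions. The held rim, measured in the fingers, gave a diameter of 75.6 mm instead of 72, so I gave that fit little weight.

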